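Jug on the scale, frother at the ready

ROBOT

A 7-joint arm with a two-finger parallel gripper is mounted at the origin on the work surface; the furniture and walls round the work are solid. World frame = base frame: x ahead of the robot, y to its left, z up, the work surface at z = 0. Lengths are in m, angles in rad, forces in N, time in s.
With the tool pointing down it reaches from about 0.425 to 0.925 m from the base axis. Payload 6.8 kg.
Tool frame: the origin (TCP) lies at the very end of the fingers, on their centre line; the grasp point (between the pads) lies 19 mm behind it; z points along the fingers, y is the line along which they close (so a half turn about z gives the same grasp; the last joint's range is limited). The gripper opens to 85 mm and grips with 20 to 120 N. Pads are 22 mm wide; open, the fingers measure 114 mm over their backs; the gripper's body (76 mm by 85 mm) begins 54 mm behind the grasp point. The pads swing forward as they close: fully open they stand 13 mm farther back than shut.
Start: joints at [1.125, 0.477, 0.022, 1.555, -0.011, 1.109, -0.083], TCP at [0.224, -0.637, 0.231] pointing down, gripper open.
Joint ranges: [-2.96, 2.96], [-0.34, 2.1], [-1.41, 1.46], [0.24, 2.44], [-1.37, 4.51], [0.17, 1.92], [-2.96, 2.96]. Speed limits (rad/s): [2.39, 2.39, 3.14, 3.14, 3.14, 3.14, 3.14].

INTERFACE

Orientations are given as a unit quaternion [w, x, y, z].
In Python, from station import bot, imaging, telemetry gives the robot as it stands (bot), with the cameras (imaging) and the readings (telemetry).
- The arm moves only by the shell command python3 nudge.py 'ROWS' [FORCE]. ROWS is a JSON object whose key "segments" holds a list of rows, 1 to 20 of them, each of 5 numbers: dx, dy, dz in a scale on which 1.0 is 1 m, then a turn about the tool's z in parts of the range, where 1.0 means 2 pi rad, then the opening from 0.0 (shut) to 1.0 (fully open); each row shifts and turns the commanded pose from where the row before left it, along the tool's axes as they then stand; what a row does not reach is not made up. A row lasts 1/10 s, in which the tool goes at most 0.05 m and 0.15 rad, less where a joint would pass 70% of its speed; a pose out of reach is approached as far as the arm can. The fingers move at their own pace and stop on an object; FORCE is the grip in N (left out, the last holds). Time passes only in rows, so rows that do not move let the fingers close. It prints the time, the measured TCP pose, the force, the opening and the grip force at its end. Input that does not fit is refused with a message, and nothing moves.
- telemetry.get_obs(): the state, without advancing time (a new reading comes with each control period).
- imaging.read_camera(name): name is "side" or "top" or "wrist"; returns the picture (420x560x3 uint8, blue, green, red); there is no depth.
- imaging.camera_info(name): a dict with "vertical_fov" (degrees; the focal length in pixels is half the picture's height over the tangent of half this angle, whatever the lens; pixels are square), "cx", "cy" (the principal point, pixels), "view" (4x4, takes a point from world to camera coordinates); the wrist camera has in their place "hand_eye" (4x4, takes a point from camera to tool coordinates, whose origin is the TCP and whose axes are the flange's). Camera axes: x right, y up, looking along -z (the intrinsics and any distortion apply to the point x, -y, -z); pixel columns grow to the right and rows downward; lengths in m; the calibration is good to about 2 mm. A picture is of the moment at which its call begins: read the wrist's pose just before it. camera_info takes no time and is no camera call.
- bot.hand_in(): hands the job in; it is judged then, once.
The state is a dict: "t": time; "q": joint angles; "joint_vel": joint speeds; "joint_torque": joint torques, N m; "eef_pos": TCP position; "tool_rot": TCP orientation; "contact_force": force on the tool from outside, world axes, zero at the start; "torque": the same for the moment, N m; "gripper_width": opening from 0.0 (shut) to 1.0 (fully open); "grasp_force": force on a finger pad.
Only numpy, scipy, OpenCV 4.12 (cv2) and the standard library are available. Lean on these libraries where they do the work, as an engineer would, in place of code of your own. Each camera call takes 0.05 s, during which the arm holds its last target. There are 200 camera calls.

TASK

Get ready to froth weighed milk: stand the small steel jug upright in the middle of the raised round plate of the kitchen scale and let go of it. Then draw the milk frother up out of its stand, lean it over to about 45 degrees so that the cook can pour past its handle, and finish while still holding it like that, quite still, with the whole whisk inside the jug below the rim but touching neither the jug's wall nor its floor, so that the scale reads true. Do not let the jug drop or tip over, and leave the mug and the teaspoon where they are.

Things in the scene. Friction and masses are not known exactly. Their poses are not given: they have to be found in the camera images.
- jug: small loose steel milk jug, open on top: straight round wall 66 mm outside, 61 mm inside, 92 mm high, floor 4 mm thick, 0.16 kg. Origin: centre of its underside, z up. A loop handle sticks out to 66 mm from the axis at its own -x (heights 15 to 83 mm), a small pouring lip to 45 mm at +x; grip it across the bare wall along its own y.
- scale_plate (a point): centre of the top of the round steel weighing plate (92 mm across, top 36 mm above the worktop) of a low white kitchen scale that does not move; the scale's body below is 165 x 125 mm, 19 mm high, and its display end reaches 107 mm from the plate's axis on its own -x side.
- stand: black frother stand, fixed; origin: centre under its round foot (94 mm across), z up. A sleeve, 37 mm outside, 30 mm inside, stands over the foot's centre on a thin post 30 mm out at +x (lower than the sleeve's mouth). Its mouth is 140 mm above the worktop; a ledge inside at 109 mm, with a 22 mm hole, carries the frother's handle, which comes out only straight up.
- frother: cordless milk frother, 0.11 kg, upright in the stand, handle up. Origin: centre of the whisk (wire coil 18 mm across, 8 mm thick), z to the handle's top. Thin shaft (5 mm) up to z = 74 mm, cone to 88, then a round dark green handle, 25 mm thick, z = 88 to 195 mm, bare above z = 119 mm while in the stand. Whisk at first 21 mm above the worktop; it must rise over 125 mm to be clear.
- mug: white mug with red inside, 89 mm wide, 98 mm high, loose, a bystander; origin at the centre of its underside
- spoon: teaspoon, 130 mm long, lying on the worktop, loose, a bystander; origin at its middle, length along its x

How it is judged:
On the way, in this order (a step that is already met when the one before it is completed fails the run):
1. the jug stands released on the scale's plate, centred within 12 mm, while the frother is still in its stand (horizontal distance between jug and scale_plate below 0.012 m and z of jug in the frame of scale_plate below 0.004 m and angle between jug's own z axis and vertical below 0.06 rad and contact force between jug and the fingers below 0.05 N and horizontal distance between frother and stand below 0.012 m and height (world z) of frother below 0.05 m), for 0.2 s.
2. the frother is held in the air, its whisk clear above the stand's sleeve (height (world z) of frother above 0.145 m and contact force between frother and the fingers above 1 N and contact force between frother and stand below 0.05 N), for 0.1 s.
At the end, for the whole second after the job is handed in: The jug stands released and upright on the plate, within 14 mm of its centre; the frother is held still by the fingers alone, leaning 30 to 60 degrees from vertical, the whisk's centre inside the jug at least 12 mm below the rim, and it touches neither jug nor scale (horizontal distance between jug and scale_plate below 0.014 m and z of jug in the frame of scale_plate below 0.004 m and angle between jug's own z axis and vertical below 0.06 rad and contact force between jug and scale above 0.5 N and contact force between jug and the arm below 0.05 N and contact force between each of jug, scale and the fingers below 0.05 N and z of frother in the frame of jug between 0.008 and 0.08 m and horizontal distance between frother and jug below 0.028 m and angle between frother's own z axis and vertical between 0.52 and 1.05 rad and contact force between frother and jug below 0.05 N and contact force between frother and scale below 0.05 N and contact force between frother and the fingers above 1 N and linear speed of frother below 0.02 m/s); the arm keeps its last pose, push and grip.
It fails at once if the jug is tipped over (angle between jug's own z axis and vertical above 0.6 rad).
It fails at once if the jug is dropped through the air (height (world z) of jug above 0.048 m and contact force between jug and anything else below 0.01 N).
It fails at once if the mug is moved by more than 30 mm (distance of mug from where it was at the start of the episode above 0.03 m).
It fails at once if the teaspoon is moved by more than 30 mm (distance of spoon from where it was at the start of the episode above 0.03 m).
It also fails if it takes over 58 s, if anything falls off the work surface, if the arm or the gripper's body presses on something with over 40 N, if the wrist force passes 120 N, or if a joint passes its speed limit or range.

## Working session

There is one attempt and no reset: what is moved stays moved. The work goes in short steps, Python scripts to look and compute and a shell command to move; the robot and the scene stay as the last step left them, time stands still between calls to the robot, and variables do not carry over. Pictures are saved under pics/ and viewed, at most 15 in all, crops included, and the job is handed in when it is done.

```bash
ls; mkdir -p pics; python3 - <<'E'
from station import bot, imaging, telemetry
import cv2,numpy as np
o=telemetry.get_obs();print(o)
for n in("side","top","wrist"):
    print(n,imaging.camera_info(n)); cv2.imwrite(f"pics/{n}0.png",imaging.read_camera(n))
E
```

```text
nudge.py
pics
station.py
{'t': 0.0, 'q': array([ 1.12492189,  0.47784143,  0.02237014,  1.55645146, -0.01151092,
        1.1092854 , -0.08309448]), 'joint_vel': array([-0.00158733, -0.00308886, -0.00077754,  0.0003526 ,  0.00149218,
        0.0006502 ,  0.00070993]), 'joint_torque': array([ 2.12166549e-05, -5.96443963e+01,  1.60828594e+00, -2.81190276e+01,
        1.25080286e-02,  9.55667929e-03, -2.63327144e-05]), 'eef_pos': array([ 0.22346262, -0.63631239,  0.23029859]), 'tool_rot': array([-9.00502266e-04,  9.85772396e-01,  1.68083081e-01, -2.26395227e-04]), 'contact_force': array([-0.68129074,  0.16517236, -0.33137389]), 'torque': array([0.00882072, 0.04165661, 0.02299439]), 'grasp_force': 0.0, 'gripper_width': 0.9968037649814734}
side {'vertical_fov': 56.722049561244724, 'cx': 282.3090948622306, 'cy': 208.7706355066399, 'view': array([[-0.88659105, -0.46219054,  0.01833609,  0.55314636],
       [ 0.24698078, -0.43950615,  0.8636173 , -0.17996217],
       [-0.39109692,  0.77020403,  0.5038144 , -0.82428482],
       [ 0.        ,  0.        ,  0.        ,  1.        ]])}
top {'vertical_fov': 50.999424450076376, 'cx': 279.0316102130797, 'cy': 208.98895296794993, 'view': array([[ 0.02823227, -0.99958413,  0.00587421, -0.01331054],
       [ 0.99381082,  0.02869986,  0.10731441, -0.62455926],
       [-0.10743837,  0.00280813,  0.99420778, -1.02766698],
       [ 0.        ,  0.        ,  0.        ,  1.        ]])}
wrist {'vertical_fov': 60.036352546437165, 'cx': 285.13376498099166, 'cy': 211.51265167389687, 'hand_eye': array([[-1.13322467e-04,  9.63041316e-01,  2.69353692e-01,
         6.77516217e-02],
       [ 9.99999889e-01,  2.32102537e-04, -4.09134465e-04,
        -9.89002261e-04],
       [-4.56531068e-04,  2.69353616e-01, -9.63041235e-01,
        -1.42228527e-01],
       [ 0.00000000e+00,  0.00000000e+00,  0.00000000e+00,
         1.00000000e+00]])}
```

View pics/side0.png

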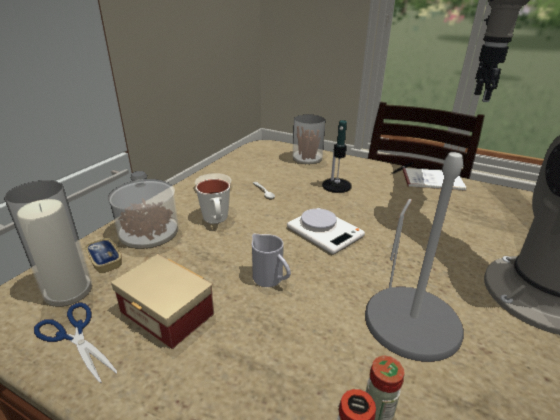

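View pics/top0.png

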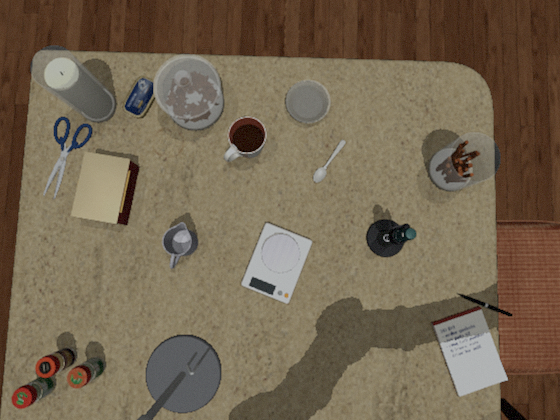

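Top view: jug about (180,242), scale plate (281,252), stand (387,238), mug (247,137), spoon (330,160). The side view shows the same: jug (267,260), plate (319,219), frother (341,150). I'll enlarge the parts that matter.

```bash
python3 - <<'E'
import cv2,numpy as np
t=cv2.imread("pics/top0.png");s=cv2.imread("pics/side0.png")
a=cv2.resize(t[205:305,150:430],None,fx=2.8,fy=2.8,interpolation=cv2.INTER_CUBIC)
b=cv2.resize(s[225:295,235:305],None,fx=4,fy=4,interpolation=cv2.INTER_CUBIC)
c=cv2.resize(s[115:200,305:375],None,fx=3.6,fy=3.6,interpolation=cv2.INTER_CUBIC)[:306]
d=cv2.resize(s[190:250,280:370],None,fx=2.8,fy=2.8,interpolation=cv2.INTER_CUBIC)
o=np.zeros((590,800,3),np.uint8)
o[:280,:784]=a;o[282:562,:280]=b;o[282:588,282:534]=c;o[282:450,540:792]=d
cv2.imwrite("pics/crop1.png",o)
E
```

```text
(no output)
```

View pics/crop1.png

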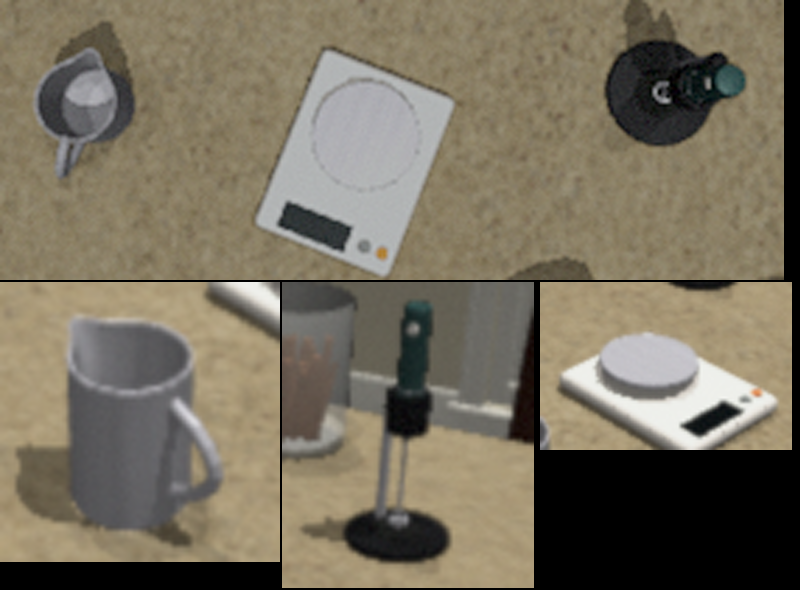

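Crop: jug rim centre at about top (178,239.5), handle end (172,268.5), lip (183,223.5). Plate centre is top (280.4,253), side (318.6,218.6). Foot centre is top (386,238), side (337,185). Frother top is at top (411,234).

```bash
cat >h.py <<'E'
import numpy as np,cv2
from station import bot, imaging, telemetry
from scipy.spatial.transform import Rotation as R
def Rq(q): return R.from_quat([q[1],q[2],q[3],q[0]]).as_matrix()
def cam(n):
    i=imaging.camera_info(n); f=210/np.tan(np.radians(i["vertical_fov"]/2))
    if n=="wrist":
        o=telemetry.get_obs();T=np.eye(4);T[:3,:3]=Rq(o["tool_rot"]);T[:3,3]=o["eef_pos"];M=T@i["hand_eye"]
    else: M=np.linalg.inv(i["view"])
    return f,i["cx"],i["cy"],M
def ray(c,u,v):
    f,cx,cy,M=c; d=M[:3,:3]@np.array([(u-cx)/f,-(v-cy)/f,-1]); return M[:3,3],d/np.linalg.norm(d)
def plane(c,u,v,z):
    p,d=ray(c,u,v); return p+d*(z-p[2])/d[2]
def tri(a,b):
    (p,d),(q,e)=a,b; s=np.linalg.lstsq(np.c_[d,-e],q-p,rcond=None)[0]
    x,y=p+d*s[0],q+e*s[1]; return (x+y)/2,np.linalg.norm(x-y)
def proj(c,P):
    f,cx,cy,M=c; x=np.linalg.inv(M)@np.r_[P,1]; return cx+f*x[0]/-x[2],cy-f*x[1]/-x[2]
def tcp(): 
    o=telemetry.get_obs(); return o["eef_pos"],Rq(o["tool_rot"]),o
E
python3 - <<'E'
from h import *
np.set_printoptions(precision=4,suppress=True)
t,s=cam("top"),cam("side")
print("cams",t[3][:3,3],s[3][:3,3])
for n,a,b,z in[("jugrim",(177.9,239.6),(267.75,242.75),.092),("plate",(280.4,252.9),(318.6,218.6),.036),("foot",(386,237.9),(336.9,185.3),.008),("frtop",(411,234),(305+135/3.6,115+25/3.6),.216)]:
    print(n,tri(ray(t,*a),ray(s,*b)),plane(t,*a,z),plane(s,*b,z))
print("handle",plane(t,172,268.5,.07),"lip",plane(t,182.9,223.6,.09))
print("mug",plane(t,248,137,.098),"spoon",plane(t,330,160,0),"papertower",plane(t,183,373,0),plane(s,453,165,.3))
print("disp",plane(t,150+365/2.8,205+134/2.8,.02),plane(t,150+323/2.8,205+250/2.8,.019))
p,r,o=tcp();print(p,r)
E
```

```text
cams [0.5107 0.0075 1.0888] [0.2125 0.8114 0.5606]
jugrim (array([0.5412, 0.231 , 0.0891]), np.float64(0.002710678516084371)) [0.5423 0.2309 0.092 ] [0.5379 0.2341 0.092 ]
plate (array([ 0.5192, -0.0019,  0.0293]), np.float64(0.0007115788217922778)) [ 0.5195 -0.0017  0.036 ] [0.515  0.0082 0.036 ]
foot (array([ 0.5637, -0.262 ,  0.0009]), np.float64(0.0007226134070548253)) [ 0.5637 -0.2601  0.008 ] [ 0.5589 -0.2485  0.008 ]
frtop (array([ 0.5639, -0.26  ,  0.2093]), np.float64(0.001798924818089448)) [ 0.5626 -0.2583  0.216 ] [ 0.558  -0.2392  0.216 ]
handle [0.4766 0.2458 0.07  ] lip [0.5789 0.2219 0.09  ]
mug [0.7824 0.0809 0.098 ] spoon [ 0.7561 -0.1204  0.    ] papertower [0.2279 0.2226 0.    ] [0.232  0.1431 0.3   ]
disp [ 0.5197 -0.0017  0.02  ] [0.4201 0.0314 0.019 ]
[ 0.2236 -0.6364  0.2306] [[ 0.9435  0.3315 -0.0006]
 [ 0.3315 -0.9435  0.0013]
 [-0.0001 -0.0014 -1.    ]]
```

Units first: turns go in shares of 2 pi rad. So 0.143 rad is 0.0228.

```bash
python3 nudge.py '{"segments": [[0,0,-0.035,0,1],[0,0,-0.035,0,1],[0.0274,-0.0259,0,0,1],[0.0274,-0.0259,0,0,1],[0.0274,-0.0259,0,0,1],[0.0274,-0.0259,0,0,1],[0.0274,-0.0259,0,0,1],[0.0274,-0.0259,0,0,1],[0.0274,-0.0259,0,0,1],[0.0274,-0.0259,0,0,1],[0.0274,-0.0259,0,0,1],[0.0274,-0.0259,0,0,1],[0.0274,-0.0259,0,0,1],[0.0274,-0.0259,0,0,1],[0.0274,-0.0259,0,0,1],[0.0274,-0.0259,0,0,1],[0.0274,-0.0259,0,0,1],[0.0274,-0.0259,0,0,1]]}'; python3 nudge.py '{"segments": [[0,0,0,0.0228,1],[0,0,0,0.0228,1],[0,0,0,0.0228,1],[0,0,0,0.0228,1]]}'; python3 - <<'E'
from h import *
p,r,o=tcp();print(p,r,o["q"],r.T@(np.array([.542,.231,.25])-p))
E
```

```text
t: 1.95
eef_pos: [0.5003, -0.0992, 0.3012]
tool_rot: [0.0, 0.986, 0.168, -0.0]
contact_force: [1.4, -0.4, 0.6]
gripper_width: 1.0
grasp_force: 0.0
t: 2.35
eef_pos: [0.4998, -0.1005, 0.301]
tool_rot: [0.0, 0.993, -0.12, -0.0]
contact_force: [0.2, -0.2, -0.5]
gripper_width: 1.0
grasp_force: 0.0
[ 0.49977285 -0.10049879  0.301004  ] [[ 9.71367098e-01 -2.37582612e-01 -6.81087934e-04]
 [-2.37582656e-01 -9.71367326e-01  1.70059479e-05]
 [-6.65626883e-04  1.45295662e-04 -9.99999768e-01]] [ 0.35197711  0.15906345 -0.30950583  1.83928524  0.05285159  1.15188529
 -1.78608271] [-0.03770635 -0.33204694  0.05098086]
```

```bash
python3 nudge.py '{"segments": [[-0.0038,-0.0332,0,0,1],[-0.0038,-0.0332,0,0,1],[-0.0038,-0.0332,0,0,1],[-0.0038,-0.0332,0,0,1],[-0.0038,-0.0332,0,0,1],[-0.0038,-0.0332,0,0,1],[-0.0038,-0.0332,0.02,0,1],[-0.0038,-0.0332,0.03,0,1],[-0.0038,-0.0332,0,0,1],[-0.0038,-0.0332,0,0,1],[0,0,0,0,1]]}'; python3 - <<'E'
from h import *
p,r,o=tcp();print(p,o["q"]); c=cam("wrist");cv2.imwrite("pics/w1.png",imaging.read_camera("wrist"))
print([proj(c,np.array(P)) for P in([.542,.231,.092],[.542,.231,0])])
E
```

```text
t: 3.45
eef_pos: [0.5389, 0.2369, 0.251]
tool_rot: [-0.002, 0.994, -0.113, -0.001]
contact_force: [0.7, 0.7, 0.6]
gripper_width: 1.0
grasp_force: 0.0
[0.53887175 0.23691529 0.25095809] [-0.13145815  0.36057946 -0.49398511  1.7198374   0.1844214   1.10707574
 -2.47929848]
[(np.float64(292.2600486197229), np.float64(186.96579760898175)), (np.float64(290.8997209111897), np.float64(169.5604343795773))]
```

View pics/w1.png

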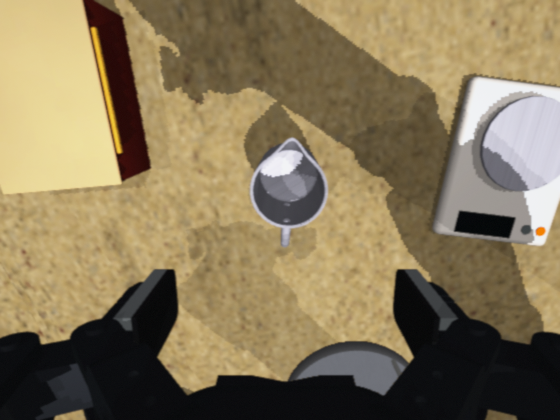

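The wrist view shows the jug rim centred at about (288.5,188.5), the lip tip at (291,138) and the handle end at (284,245). The plate circle is centred at about (528,143).

```bash
python3 - <<'E'
from h import *
p,r,o=tcp();c=cam("wrist")
j=plane(c,288.5,188.5,.092);l=plane(c,291,138,.09);h=plane(c,284,245,.06);pl=plane(c,528,143,.036)
print(j,l,h,pl, np.degrees(np.arctan2(*(l-h)[1::-1])),np.degrees(np.arctan2(r[1,0],r[0,0])))
print("rimD",np.linalg.norm(plane(c,250,188,.092)-plane(c,327,188,.092)))
print(r.T@(np.array([*j[:2],.046])-p))
E
```

```text
[0.54185561 0.23095048 0.092     ] [0.5821069  0.21951849 0.09      ] [0.48125433 0.24920887 0.06      ] [ 0.52107935 -0.00280545  0.036     ] -16.404105406437587 -13.163668194749155
rimD 0.06504746047412167
[0.00341747 0.00239735 0.20483191]
```

Scaled: 0.05 rad is 0.008.

```bash
python3 nudge.py '{"segments": [[0.0034,0.0024,0.03,0.008,1],[0,0,0.04,0,1],[0,0,0.04,0,1],[0,0,0.035,0,1],[0,0,0.03,0,1],[0,0,0.02,0,1],[0,0,0.01,0,1],[0,0,0,0,1]]}' 30; python3 nudge.py '{"segments": [[0,0,0,0,0.6],[0,0,0,0,0.6],[0,0,0,0,0.6],[0,0,0,0,0.6],[0,0,0,0,0.6],[0,0,0,0,0.6]]}' 30
```

```text
t: 4.3
eef_pos: [0.5423, 0.2265, 0.0452]
tool_rot: [0.001, 0.99, -0.142, -0.001]
contact_force: [-0.0, -0.1, 0.8]
gripper_width: 0.998
grasp_force: 0.0
t: 4.9
eef_pos: [0.5442, 0.2287, 0.0481]
tool_rot: [-0.001, 0.99, -0.142, 0.001]
contact_force: [0.1, 0.3, 7.4]
gripper_width: 0.776
grasp_force: 33.8
```

```bash
python3 nudge.py '{"segments": [[0,0,-0.01,0,0.6],[0,0,-0.02,0,0.6],[0,0,-0.025,0,0.6],[0,0,-0.025,0,0.6],[0,0,0,0,0.6]]}'; python3 nudge.py '{"segments": [[0.0022,0.0115,0,0,0.6],[0.0044,0.0229,0,0,0.6],[0.0044,0.0229,0,0,0.6],[0.0044,0.0229,0,0,0.6],[0.0044,0.0229,0,0,0.6],[0.0044,0.0229,0,0,0.6],[0.0044,0.0229,0,0,0.6],[0.0044,0.0229,0,0,0.6],[0.0044,0.0229,0,0,0.6],[0.0044,0.0229,0,0,0.6],[0.0022,0.0115,0,0,0.6],[0,0,0,0,0.6],[0,0,0,0,0.6]]}'; python3 - <<'E'
from h import *
p,r,o=tcp();print(p,r,o["grasp_force"]);a=imaging.read_camera("wrist");s=imaging.read_camera("side");t=imaging.read_camera("top")
cv2.imwrite("pics/w2.png",a);cv2.imwrite("pics/t2.png",t)
cv2.imwrite("pics/c2.png",np.hstack([cv2.resize(a,(420,315)),cv2.resize(s[140:275,240:400],(373,315),interpolation=cv2.INTER_CUBIC)]))
print(np.mean([tcp()[0] for _ in range(3)],axis=0))
E
```

```text
t: 5.4
eef_pos: [0.5447, 0.2289, 0.13]
tool_rot: [-0.001, 0.99, -0.142, 0.003]
contact_force: [-0.2, -0.3, -2.2]
gripper_width: 0.778
grasp_force: 34.3
t: 6.7
eef_pos: [0.5205, -0.0035, 0.1259]
tool_rot: [-0.0, 0.99, -0.142, -0.0]
contact_force: [-0.3, 0.5, -2.1]
gripper_width: 0.781
grasp_force: 34.3
[ 0.52050196 -0.00348746  0.12585759] [[ 9.59921721e-01 -2.80267236e-01 -7.52300220e-04]
 [-2.80266817e-01 -9.59921941e-01  6.15470742e-04]
 [-8.94645771e-04 -3.79958945e-04 -9.99999528e-01]] 34.34036035090685
[ 0.52094198 -0.00258955  0.12626024]
```

View pics/c2.png

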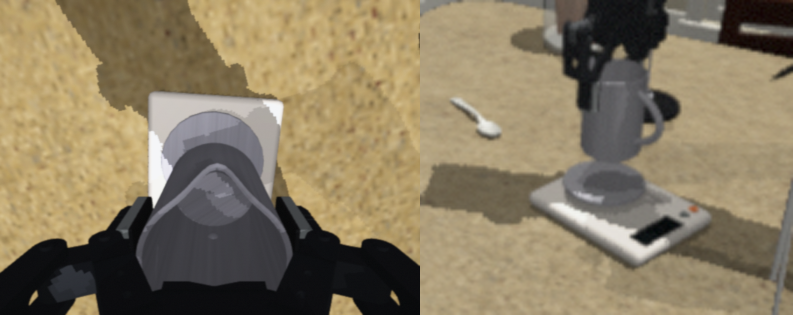

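The jug hangs upright in the fingers above the plate. I'll lower it.

```bash
python3 nudge.py '{"segments": [[0,0,0.01,0,0.6],[0,0,0.015,0,0.6],[0,0,0.008,0,0.6],[0,0,0.004,0,0.6],[0,0,0.002,0,0.6],[0,0,0,0,0.6]]}'; python3 nudge.py '{"segments": [[0,0,0.002,0,0.6],[0,0,0.001,0,0.6],[0,0,0,0,0.6]]}'; python3 nudge.py '{"segments": [[0,0,0.001,0,0.6],[0,0,0.001,0,0.6],[0,0,0,0,0.6]]}'
```

```text
t: 7.45
eef_pos: [0.5209, -0.004, 0.0872]
tool_rot: [-0.0, 0.99, -0.142, -0.0]
contact_force: [-0.3, -0.2, -1.4]
gripper_width: 0.777
grasp_force: 34.3
t: 7.75
eef_pos: [0.5209, -0.0042, 0.0844]
tool_rot: [0.0, 0.99, -0.142, 0.0]
contact_force: [0.8, 0.5, -2.5]
gripper_width: 0.776
grasp_force: 34.3
t: 8.05
eef_pos: [0.5212, -0.0041, 0.084]
tool_rot: [0.0, 0.99, -0.142, 0.0]
contact_force: [-6.1, -0.9, 16.1]
gripper_width: 0.781
grasp_force: 35.6
```

```bash
python3 nudge.py '{"segments": [[0,0,-0.0005,0,0.6],[0,0,0,0,0.85],[0,0,0,0,0.9],[0,0,0,0,1],[0,0,0,0,1],[0,0,0,0,1],[0,0,-0.02,0,1],[0,0,-0.04,0,1],[0,0,-0.045,0,1],[0,0,-0.045,0,1],[-0.02,0,0,0,1],[-0.03,0,0,0,1],[0,0,0,0,1]]}'; python3 - <<'E'
from h import *
p,r,o=tcp();c=cam("wrist");a=imaging.read_camera("wrist");s=imaging.read_camera("side");t=imaging.read_camera("top")
print(p,r)
cv2.imwrite("pics/w3.png",a);cv2.imwrite("pics/s3.png",s);cv2.imwrite("pics/t3.png",t)
cv2.imwrite("pics/c3.png",np.hstack([a,cv2.resize(s[170:275,260:320],(240,420),interpolation=cv2.INTER_CUBIC)]))
E
```

```text
t: 9.35
eef_pos: [0.4699, 0.0108, 0.2328]
tool_rot: [0.001, 0.99, -0.141, -0.001]
contact_force: [0.7, -0.2, 0.3]
gripper_width: 1.0
grasp_force: 0.0
[0.46991342 0.01075442 0.23284268] [[ 0.96039877 -0.27862516 -0.00149192]
 [-0.27862678 -0.96039892 -0.00101413]
 [-0.00115028  0.00138966 -0.99999837]]
```

View pics/c3.png

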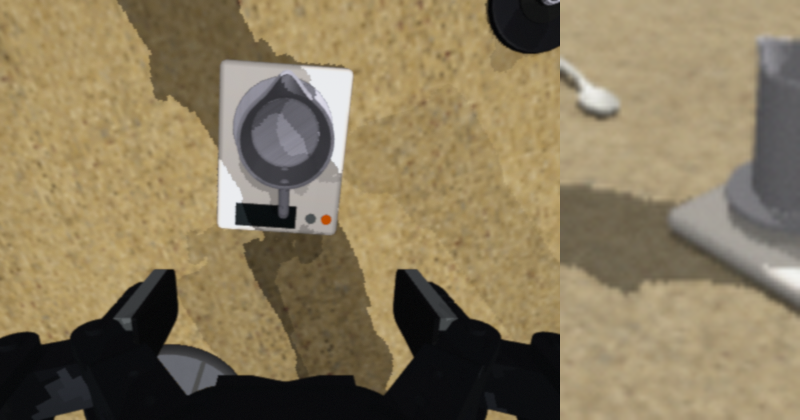

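The jug stands upright on the plate. In the wrist view its rim spans u 240–333 with the bottom at v≈189, so the centre is at about (286.5,142). The plate's left edge is at 233.

```bash
python3 - <<'E'
from h import *
c=cam("wrist");p,r,o=tcp()
print("rim",plane(c,286.5,142,.128),"rimD",np.linalg.norm(plane(c,240,142,.128)-plane(c,333,142,.128)))
print("plate pred",proj(c,np.array([.520,-.002,.036])), "plate left r",np.linalg.norm((plane(c,233,125,.036)-[.520,-.002,.036])[:2]), plane(c,233,125,.036))
t0=cam("top");im=cv2.imread("pics/t3.png")
st=np.array([.5635,-.2595])
print(r.T@(np.array([*st,.30])-p), np.degrees(np.arctan2(r[1,0],r[0,0])))
E
```

```text
rim [ 0.51799392 -0.00384989  0.128     ] rimD 0.06234092481255805
plate pred (np.float64(283.56157947037855), np.float64(131.950746599708)) plate left r 0.04634376464450223 [0.53881922 0.04035069 0.036     ]
[ 0.16209078  0.23309183 -0.06696241] -16.290052888051974
```

Scaled: -0.145 rad is -0.0231.

```bash
python3 nudge.py '{"segments": [[0,0,-0.035,0,1],[0,0,-0.035,0,1],[0.0203,0.0291,0,0,1],[0.0203,0.0291,0,0,1],[0.0203,0.0291,0,0,1],[0.0203,0.0291,0,0,1],[0.0203,0.0291,0,0,1],[0.0203,0.0291,0,0,1],[0.0203,0.0291,0,0,1],[0.0203,0.0291,0,0,1]]}'; python3 nudge.py '{"segments": [[0,0,0,-0.0231,1],[0,0,0,-0.0231,1],[0,0,0,-0.0231,1],[0,0,0,-0.0231,1],[0,0,0,-0.0231,1],[0,0,0,-0.0231,1],[0,0,0,-0.0231,1],[0,0,0,-0.0231,1],[0,0,0,-0.0231,1],[0,0,0,-0.0231,1],[0,0,0,-0.0231,1],[0,0,0,-0.0231,1],[0,0,0,-0.0231,1],[0,0,0,-0.0231,1],[0,0,0,-0.0231,1],[0,0,0,-0.0231,1],[0,0,0,-0.0231,1],[0,0,0,-0.0231,1],[0,0,0,-0.0231,1],[0,0,0,-0.0231,1]]}'; python3 nudge.py '{"segments": [[0,0,0,0,1],[0,0,0,0,1]]}'; python3 - <<'E'
from h import *
c=cam("wrist");p,r,o=tcp();print(p,r,o["q"]);cv2.imwrite("pics/w4.png",imaging.read_camera("wrist"))
print(proj(c,np.array([.5635,-.2595,.216])),proj(c,np.array([.5635,-.2595,.0])))
E
```

```text
t: 10.5
eef_pos: [0.5644, -0.2613, 0.3022]
tool_rot: [0.0, 0.99, -0.142, -0.0]
contact_force: [0.1, 0.9, 1.3]
gripper_width: 0.995
grasp_force: 0.0
t: 12.5
eef_pos: [0.564, -0.2601, 0.3022]
tool_rot: [-0.0, 0.258, 0.966, 0.0]
contact_force: [-0.2, 0.3, 0.3]
gripper_width: 1.0
grasp_force: 0.0
t: 12.7
eef_pos: [0.5637, -0.2598, 0.3023]
tool_rot: [-0.0, 0.262, 0.965, 0.0]
contact_force: [0.1, -0.4, -0.2]
gripper_width: 0.999
grasp_force: 0.0
[ 0.5637027  -0.25979826  0.3022872 ] [[-8.62492621e-01  5.06069617e-01 -1.49094395e-04]
 [ 5.06069325e-01  8.62492376e-01  8.59925206e-04]
 [ 5.63774798e-04  6.66227044e-04 -9.99999619e-01]] [ 0.93190969  0.45039934 -0.83203238  1.56357753  0.34170574  1.28028093
  1.09089193]
(np.float64(284.9769067014314), np.float64(218.84917881702552)) (np.float64(284.9389453516038), np.float64(168.03469016411782))
```

View pics/w4.png

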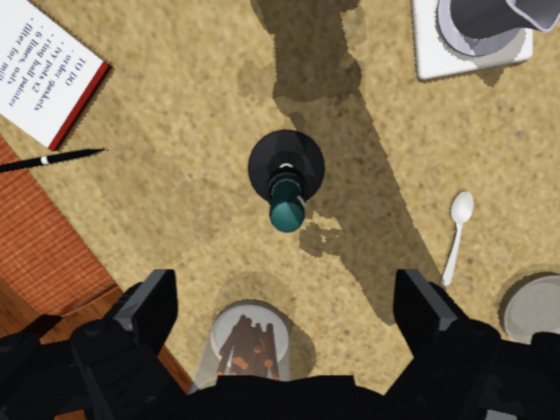

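The wrist view shows the frother top at about (287,214) and the foot centre at (287,168). That is within 2–3 mm of the prediction. I'll descend and grip.

```bash
python3 nudge.py '{"segments": [[0.0015,0.001,0.03,0,1],[0,0,0.04,0,1],[0,0,0.035,0,1],[0,0,0.025,0,1],[0,0,0.012,0,1],[0,0,0,0,1],[0,0,0,0,0.1],[0,0,0,0,0.1],[0,0,0,0,0.1],[0,0,0,0,0.1],[0,0,0,0,0.1],[0,0,0,0,0.1],[0,0,0,0,0.1],[0,0,0,0,0.1]]}' 30
```

```text
t: 14.15
eef_pos: [0.5631, -0.2578, 0.1616]
tool_rot: [0.001, 0.26, 0.966, -0.0]
contact_force: [-0.7, -0.7, 6.0]
gripper_width: 0.281
grasp_force: 31.4
```

```bash
python3 nudge.py '{"segments": [[0,0,-0.01,0,0.1],[0,0,-0.02,0,0.1],[0,0,-0.02,0,0.1],[0,0,-0.02,0,0.1],[0,0,-0.02,0,0.1],[0,0,-0.02,0,0.1],[0,0,-0.02,0,0.1],[0,0,-0.015,0,0.1],[0,0,0,0,0.1],[0,0,0,0,0.1],[0,0,0,0,0.1]]}'; python3 - <<'E'
from h import *
p,r,o=tcp();print(p,r);a=imaging.read_camera("wrist");s=imaging.read_camera("side");cv2.imwrite("pics/s5.png",s)
cv2.imwrite("pics/c5.png",np.hstack([cv2.resize(a,(420,315)),cv2.resize(s[60:200,270:430],(360,315),interpolation=cv2.INTER_CUBIC)]))
E
```

```text
t: 15.25
eef_pos: [0.562, -0.2574, 0.3045]
tool_rot: [-0.001, 0.26, 0.966, 0.0]
contact_force: [-0.1, -0.8, -1.9]
gripper_width: 0.283
grasp_force: 30.8
[ 0.56198068 -0.25744892  0.30447906] [[-8.64951209e-01  5.01851891e-01 -2.02123126e-03]
 [ 5.01851613e-01  8.64953466e-01  6.79219570e-04]
 [ 2.08913861e-03 -4.26866376e-04 -9.99997727e-01]]
```

View pics/c5.png

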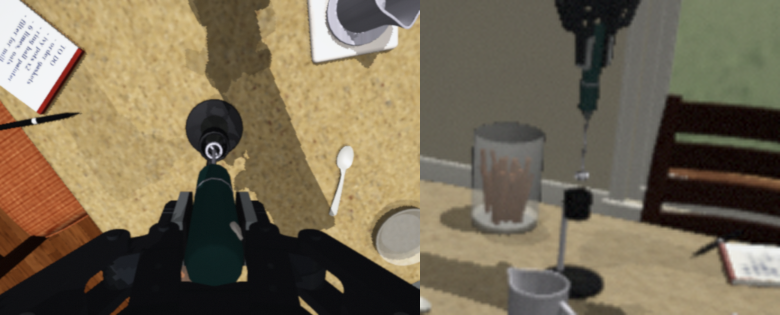

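The frother is out, hanging vertically with the whisk above the sleeve. I'll move it to the robot's side of the sleeve, lower it, then swing it over by pressing the shaft on the fixed sleeve rim.

```bash
python3 nudge.py '{"segments": [[0.02,0,0,0,0.1],[0.025,0,0,0,0.1],[0,0,0.02,0,0.1],[0,0,0.03,0,0.1],[0,0,0.03,0,0.1],[0,0,0.009,0,0.1],[0,0,0,0,0.1],[0,0,0,0,0.1]]}' 20;  python3 nudge.py '{"segments": [[-0.01,0,0,0,0.1],[-0.01,0,0,0,0.1],[-0.008,0,0,0,0.1],[-0.008,0,0,0,0.1],[-0.008,0,0,0,0.1],[-0.008,0,0,0,0.1],[0,0,0,0,0.1]]}'; python3 - <<'E'
from h import *
p,r,o=tcp();print(p,r);a=imaging.read_camera("wrist");s=imaging.read_camera("side")
cv2.imwrite("pics/c6.png",np.hstack([cv2.resize(a,(420,315)),cv2.resize(s[60:200,270:430],(360,315),interpolation=cv2.INTER_CUBIC)]))
E
```

```text
t: 16.15
eef_pos: [0.5246, -0.2348, 0.2178]
tool_rot: [0.001, 0.26, 0.966, 0.0]
contact_force: [0.3, -0.3, -0.7]
gripper_width: 0.282
grasp_force: 30.7
t: 16.85
eef_pos: [0.5694, -0.2612, 0.2164]
tool_rot: [-0.0, 0.26, 0.966, 0.0]
contact_force: [-1.6, 2.4, -0.7]
gripper_width: 0.283
grasp_force: 31.2
[ 0.56942625 -0.2612378   0.21643322] [[-8.64833937e-01  5.02058025e-01 -4.12144714e-05]
 [ 5.02057903e-01  8.64833779e-01  6.30499404e-04]
 [ 3.52190952e-04  5.24585231e-04 -9.99999800e-01]]
```

View pics/c6.png

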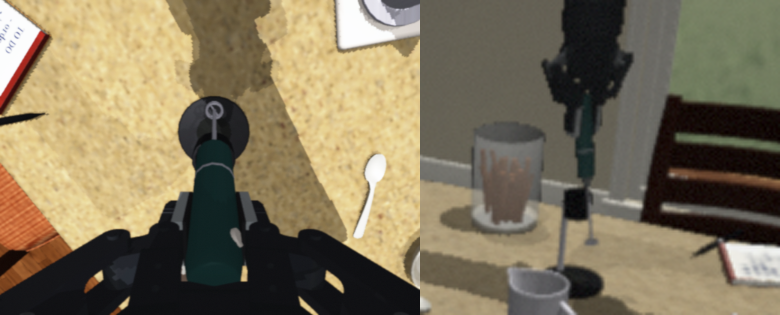

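The whisk lags towards the robot and the frother is leaning about 15–20° already, so the pivoting works. I'll continue.

```bash
python3 nudge.py '{"segments": [[-0.007,0,0,0,0.1],[-0.008,0,0,0,0.1],[-0.008,0,0,0,0.1],[-0.008,0,0,0,0.1],[-0.008,0,0,0,0.1],[-0.008,0,0,0,0.1],[-0.008,0,0,0,0.1],[-0.008,0,0,0,0.1],[-0.006,0,0,0,0.1],[0,0,0,0,0.1]]}'; python3 - <<'E'
from h import *
p,r,o=tcp();print(p,r);a=imaging.read_camera("wrist");s=imaging.read_camera("side");t=imaging.read_camera("top");cv2.imwrite("pics/s7.png",s);cv2.imwrite("pics/t7.png",t);cv2.imwrite("pics/w7.png",a)
cv2.imwrite("pics/c7.png",np.hstack([cv2.resize(a,(420,315)),cv2.resize(s[60:200,270:430],(360,315),interpolation=cv2.INTER_CUBIC)]))
E
```

```text
t: 17.95
eef_pos: [0.6299, -0.2965, 0.2173]
tool_rot: [0.001, 0.26, 0.966, -0.0]
contact_force: [-0.6, 0.4, 2.1]
gripper_width: 0.283
grasp_force: 30.8
[ 0.62986173 -0.29649096  0.21727327] [[-8.64616229e-01  5.02427096e-01  2.40625258e-03]
 [ 5.02426958e-01  8.64619370e-01 -7.05369187e-04]
 [-2.43488918e-03  5.99092516e-04 -9.99996856e-01]]
```

View pics/c7.png

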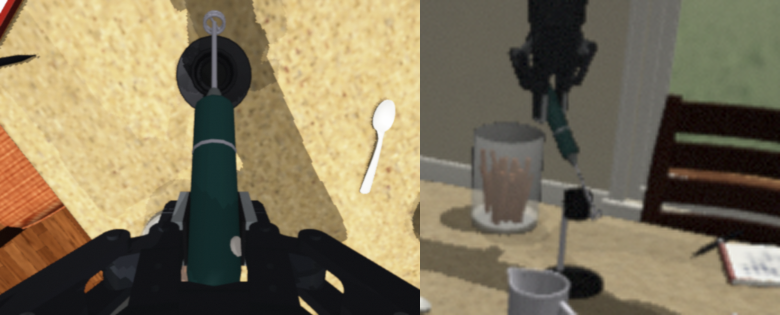

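The frother leans about 45°. In the wrist view the whisk is at about (284,27) and the shaft top at (284,127). In the side view they are at (346,152) and (339,130).

```bash
python3 nudge.py '{"segments": [[0,0,-0.03,0,0.1],[0,0,-0.04,0,0.1],[0,0,-0.04,0,0.1],[0,0,0,0,0.1],[0,0,0,0,0.1],[0,0,0,0,0.1]]}' 40; python3 - <<'E'
from h import *
np.set_printoptions(precision=4,suppress=True)
p,r,o=tcp();c=cam("wrist");a=imaging.read_camera("wrist");s=imaging.read_camera("side");t=imaging.read_camera("top");cv2.imwrite("pics/s8.png",s);cv2.imwrite("pics/t8.png",t);cv2.imwrite("pics/w8.png",a)
print(p,r)
B=np.array([.019]) 
for th in (35,40,45,50,55):
    # whisk at 158 mm along axis from grasp point (tool x +, z +)
    a_=np.radians(th);
    for L in (.158,.084): 
        P=p+r@np.array([L*np.sin(a_),0,-.019+L*np.cos(a_)]);print(th,L,P,[np.round(proj(k,P),0) for k in(c,cam("side"),cam("top"))])
i=np.zeros((560,800,3),np.uint8);i[:280,:373]=cv2.resize(a,(373,280))
i[:280,380:800]=cv2.resize(s[10:150,250:460],(420,280),interpolation=cv2.INTER_CUBIC)
i[285:555,:600]=cv2.resize(t[170:305,260:560],(600,270),interpolation=cv2.INTER_CUBIC)
cv2.imwrite("pics/c8.png",i)
E
```

```text
t: 18.7
eef_pos: [0.6277, -0.296, 0.3254]
tool_rot: [-0.001, 0.26, 0.966, -0.0]
contact_force: [-0.0, -0.6, -2.2]
gripper_width: 0.277
grasp_force: 40.0
[ 0.6277 -0.296   0.3254] [[-0.8648  0.5021 -0.0018]
 [ 0.5021  0.8648 -0.0002]
 [ 0.0015 -0.001  -1.    ]]
35 0.158 [ 0.5491 -0.2505  0.2151] [array([285.,  76.]), array([347., 122.]), array([407., 241.])]
35 0.084 [ 0.5859 -0.2718  0.2756] [array([285., 152.]), array([339.,  97.]), array([428., 220.])]
40 0.158 [ 0.5397 -0.245   0.2235] [array([285.,  56.]), array([350., 120.]), array([405., 245.])]
40 0.084 [ 0.5809 -0.2689  0.2801] [array([285., 141.]), array([341.,  96.]), array([427., 222.])]
45 0.158 [ 0.5309 -0.2399  0.2328] [array([285.,  35.]), array([352., 118.]), array([404., 250.])]
45 0.084 [ 0.5763 -0.2661  0.2851] [array([285., 131.]), array([342.,  95.]), array([427., 225.])]
50 0.158 [ 0.5229 -0.2352  0.243 ] [array([285.,  13.]), array([355., 115.]), array([403., 254.])]
50 0.084 [ 0.572  -0.2637  0.2905] [array([285., 121.]), array([343.,  93.]), array([426., 227.])]
55 0.158 [ 0.5156 -0.231   0.2539] [array([285., -10.]), array([357., 112.]), array([403., 257.])]
55 0.084 [ 0.5681 -0.2614  0.2963] [array([285., 111.]), array([345.,  92.]), array([426., 229.])]
```

View pics/c8.png

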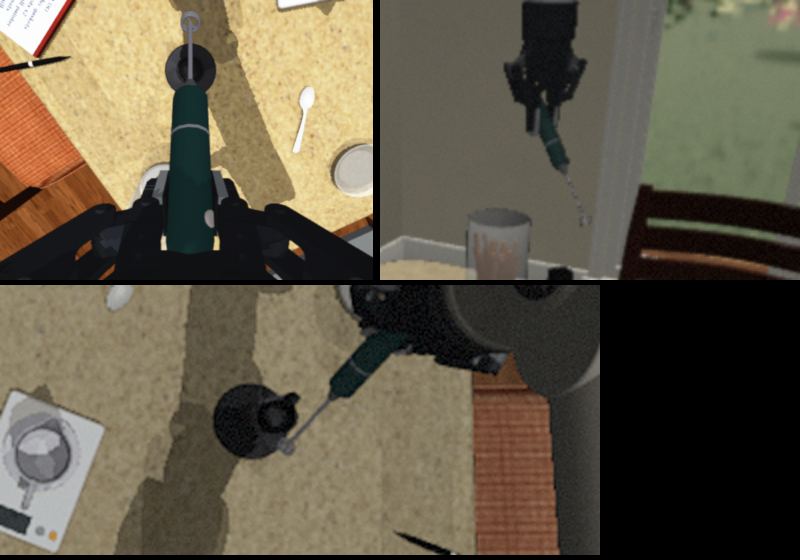

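Measured against the model, all three views agree with a lean of about 46° and the whisk 158 mm from the grasp. Whisk pixels: wrist (285,30), side (352.5,120), top (403.5,250.5). Next I triangulate and work out the move.

```bash
python3 - <<'E'
from h import *
np.set_printoptions(precision=4,suppress=True)
p,r,o=tcp();c,s,t=cam("wrist"),cam("side"),cam("top")
w,sd,tp=ray(c,285,30),ray(s,352.5,120),ray(t,403.5,250.5)
print(tri(w,tp),tri(w,sd),tri(sd,tp))
W=(tri(w,tp)[0]+tri(w,sd)[0])/2
print("tool frame",r.T@(W-p)); h=-r[:,0]
T=np.array([.519,-.003,.190])-.010*np.array([h[0],h[1],0]);print(W,T,r.T@(T-W))
# jug recheck from top image
print("jug rim px pred",proj(t,np.array([.519,-.003,.128])))
E
```

```text
(array([ 0.529 , -0.2382,  0.2341]), np.float64(0.0003426067146485041)) (array([ 0.5281, -0.2374,  0.227 ]), np.float64(0.000922239289419681)) (array([ 0.5294, -0.2404,  0.226 ]), np.float64(0.00014173556754748024))
tool frame [0.1147 0.0004 0.0948]
[ 0.5286 -0.2378  0.2306] [0.5104 0.002  0.19  ] [0.136  0.1983 0.0408]
jug rim px pred (np.float64(281.3765676398808), np.float64(252.788354782133))
```

```bash
python3 nudge.py '{"segments": [[0.005,0.0073,0,0,0.1],[0.009,0.0131,0,0,0.1],[0.0115,0.0168,0,0,0.1],[0.0115,0.0168,0,0,0.1],[0.0115,0.0168,0,0,0.1],[0.0115,0.0168,0,0,0.1],[0.0115,0.0168,0,0,0.1],[0.0115,0.0168,0,0,0.1],[0.0115,0.0168,0,0,0.1],[0.0115,0.0168,0,0,0.1],[0.0115,0.0168,0,0,0.1],[0.0115,0.0168,0,0,0.1],[0.007,0.0098,0,0,0.1],[0,0,0.02,0,0.1],[0,0,0.02,0,0.1],[0,0,0,0,0.1],[0,0,0,0,0.1],[0,0,0,0,0.1]]}' 40; python3 - <<'E'
from h import *
np.set_printoptions(precision=4,suppress=True)
p,r,o=tcp();c=cam("wrist");a=imaging.read_camera("wrist");s=imaging.read_camera("side");t=imaging.read_camera("top")
cv2.imwrite("pics/s9.png",s);cv2.imwrite("pics/t9.png",t);cv2.imwrite("pics/w9.png",a)
print(p,r); W=p+r@np.array([.1147,.0004,.0915]);print(W,[proj(k,W) for k in(c,cam("side"),cam("top"))])
i=np.zeros((600,800,3),np.uint8)
i[:330,:440]=cv2.resize(a[:210,140:420],(440,330),interpolation=cv2.INTER_CUBIC)
i[:360,445:795]=cv2.resize(s[155:245,270:357],(350,360),interpolation=cv2.INTER_CUBIC)
i[335:599,:440]=cv2.resize(t[205:277,230:350],(440,264),interpolation=cv2.INTER_CUBIC)
cv2.imwrite("pics/c9.png",i)
E
```

```text
t: 20.65
eef_pos: [0.6109, -0.0558, 0.288]
tool_rot: [0.001, 0.26, 0.966, 0.0]
contact_force: [0.7, 0.4, -0.5]
gripper_width: 0.279
grasp_force: 39.9
[ 0.6109 -0.0558  0.288 ] [[-0.8647  0.5022  0.0017]
 [ 0.5022  0.8647  0.    ]
 [-0.0015  0.0009 -1.    ]]
[0.5121 0.0021 0.1964] [(np.float64(285.4459544119409), np.float64(29.170435701561217)), (np.float64(325.15103836830247), np.float64(160.2814199642795)), (np.float64(279.11646031829605), np.float64(255.87887885118107))]
```

View pics/c9.png

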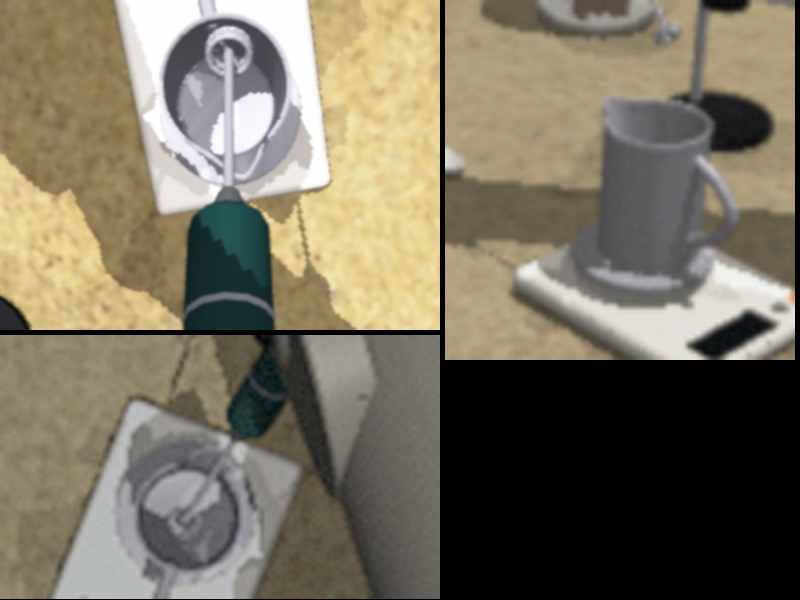

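Whisk and jug are seen from above. In the top view the whisk is at (280,255.5) and the dark rim circle is centred near (281,255). I'll check the rim centre numerically before descending.

```bash
python3 - <<'E'
from h import *
np.set_printoptions(precision=4,suppress=True)
c,t=cam("wrist"),cam("top");k=280/440
e=lambda u,v:plane(c,140+u*k,v*k,.128)
top,l,rr=e(228,12),e(162,80),e(293,80)
p,r,o=tcp();hx=r[:,0]
print("rim from top edge",top-.033*hx,"from L/R mid",(l+rr)/2,np.linalg.norm(l-rr))
pt=lambda u,v:plane(t,230+u*120/440,205+(v-335)*72/264,.128)
print("topcam",pt(188.5,517.5), np.linalg.norm(pt(134,517)-pt(243,517)))
for yaw in (0,180): # predicted rim edges wrist
    pass
for J in ([.519,-.003],[.515,-.003]):
    th=np.linspace(0,2*np.pi,73);P=np.array([proj(c,np.array([J[0]+.033*np.cos(a),J[1]+.033*np.sin(a),.128])) for a in th]);print(J,((P-[140,0])/k).min(0),((P-[140,0])/k).max(0))
    P=np.array([proj(t,np.array([J[0]+.033*np.cos(a),J[1]+.033*np.sin(a),.128])) for a in th]);Q=(P-[230,205])/[120/440,72/264]+[0,335];print(Q.min(0),Q.max(0))
E
```

```text
rim from top edge [ 0.5164 -0.0007  0.128 ] from L/R mid [0.5135 0.0007 0.128 ] 0.06398333037835205
topcam [ 0.5147 -0.0032  0.128 ] 0.06453442821464342
[0.519, -0.003] [159.5048  19.8498] [293.776  164.4141]
[132.6839 454.4646] [244.0668 566.3984]
[0.515, -0.003] [155.1735  11.7448] [289.8963 157.2834]
[132.4719 461.2014] [243.905  573.2358]
```

```bash
python3 nudge.py '{"segments": [[0.005,0,0,0,0.1],[0,0,0.008,0,0.1],[0,0,0.012,0,0.1],[0,0,0.012,0,0.1],[0,0,0.012,0,0.1],[0,0,0.012,0,0.1],[0,0,0.012,0,0.1],[0,0,0.012,0,0.1],[0,0,0.009,0,0.1],[0,0,0.005,0,0.1],[0,0,0,0,0.1],[0,0,0,0,0.1],[0,0,0,0,0.1],[0,0,0,0,0.1],[0,0,0,0,0.1]]}' 40; python3 - <<'E'
from h import *
np.set_printoptions(precision=4,suppress=True)
p,r,o=tcp();c=cam("wrist");a=imaging.read_camera("wrist");s=imaging.read_camera("side");t=imaging.read_camera("top")
W=p+r@np.array([.1147,.0004,.0915]);print(W,o["contact_force"],[proj(k,W) for k in(c,cam("side"),cam("top"))])
i=np.zeros((600,800,3),np.uint8)
i[:330,:440]=cv2.resize(a[:210,140:420],(440,330),interpolation=cv2.INTER_CUBIC)
i[:360,445:795]=cv2.resize(s[155:245,270:357],(350,360),interpolation=cv2.INTER_CUBIC)
i[335:599,:440]=cv2.resize(t[205:277,230:350],(440,264),interpolation=cv2.INTER_CUBIC)
cv2.imwrite("pics/c10.png",i)
E
```

```text
t: 22.3
eef_pos: [0.6061, -0.0535, 0.1932]
tool_rot: [0.0, 0.26, 0.966, -0.0]
contact_force: [0.4, 0.4, -1.4]
gripper_width: 0.284
grasp_force: 40.0
[0.5072 0.0044 0.1016] [ 0.3988  0.4197 -1.421 ] [(np.float64(285.4450418344534), np.float64(29.16956759723189)), (np.float64(323.8187851820444), np.float64(196.27663839261066)), (np.float64(277.76293119850743), np.float64(258.1188017702119))]
```

View pics/c10.png

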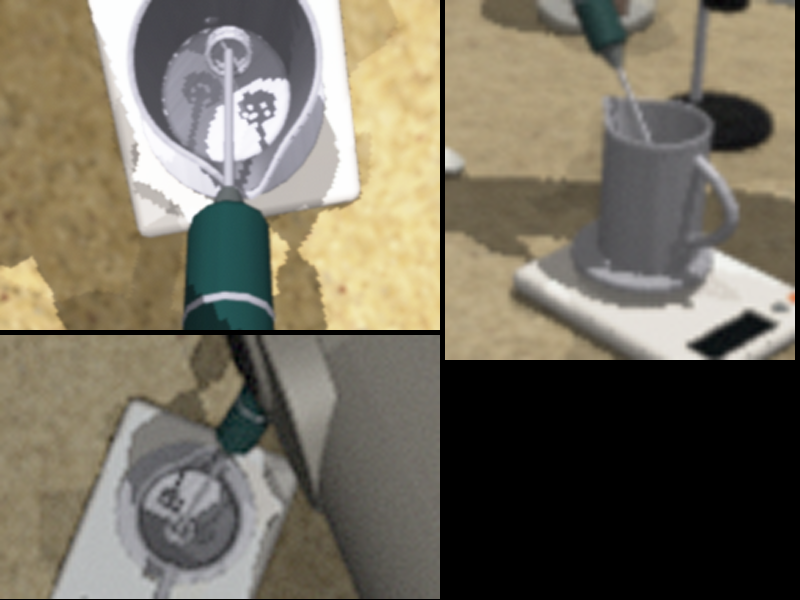

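The picture shows the whisk inside the jug, well below the rim. It stays clear of wall and floor, the jug has not moved, and the frother leans about 46°. Handing in.

```bash
python3 -c "
from station import bot, imaging, telemetry
o=telemetry.get_obs();print(o['contact_force'],abs(o['joint_vel']).max());print(bot.hand_in())"
```

```text
[ 0.25446087 -0.62032786 -0.99268502] 0.0026942795658549193
the job is handed in; nothing more can be done
None
```

I handed the job in at about 22 s: the jug stands released about 4 mm off the plate's centre, and the arm holds the frother still, leaning about 46° with its whisk inside the jug and, as far as the cameras show, touching neither wall nor floor; no verdict came back.

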